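# Unfold the press crank and press the wheel bearing home

### The job

Press the bearing into the model car's wheel with the bench press: first fold the crank's hinged grip out until it stands fully upright, then wind the crank clockwise (seen from above) until the bearing is fully home and the crank comes up solid. Finish with a firm push against that stop, about 15 N at the grip, without forcing it further, then let go, leaving the grip standing and everything else on the table where it is.

Things in the scene. Friction and masses are not known exactly. Their poses are not given: they have to be found in the camera images.
- press: grey cast C-frame bench screw press bolted to the table. Origin: on the vertical spindle axis, at table level. Base plate 130 x 250 x 20 mm; the column (50 x 55 mm) stands 90 to 145 mm from the axis on the +y side, the throat opens to -y; the head reaches up to z = 180 mm. The crank turns on top of it, always at the same height (the spindle is captive, only the ram below goes down).
- crank_centre (a point): centre of the top of the crank's hub, on the spindle axis, 202 mm above the table. The steel crank arm is a flat bar 16 mm wide and 10 mm thick (top at 202 mm) that runs from here out to the grip's hinge; the hub is 34 mm across
- grip_hinge (a point): hinge of the folding grip at the outer end of the crank arm, 80 mm from the spindle axis, 215 mm above the table, between two lugs that rise to 220 mm (28 mm over both). The hinge pin is level and square to the arm. This point goes round with the crank
- grip_mid (a point): point on the middle line of the grip, 42 mm from grip_hinge. The grip is a black plastic sleeve, 21 mm across, covering 15 to 68 mm from the hinge, that spins freely on its pin. Folded, it lies along the top of the arm, its free end pointing at the hub and its middle line 215 mm above the table; standing, it points straight up, its top 283 mm above the table
- grip (a joint): angle of the folding grip, rad: 0 folded along the arm, 1.571 upright against its stop (working position). The stiff friction hinge takes 0.3 N m (about 7 N at grip_mid) to move either way and stays where it is left
- crank (a joint): crank angle, rad: grows clockwise seen from above, ram down 2.55 mm per rad. Starts at 0 to 1.6, needs 0.7 to 1.5 turns. Force along its path at the grip while moving: 3 to 5 N free, 6 to 8 N as the bearing goes in (less when paused), then rising steeply, some 2 N per cm, as it bottoms. 11 N or more (ram over 250 N) seats it; over 22 N (750 N) may ruin it. Springs back a little when let go
- ram: steel pressing pad of the press, 25 mm across, on the spindle axis above the bearing; origin at the centre of its underside. It starts 4 to 14 mm above the bearing
- wheel: model car wheel with black tyre and white rim, 110 mm across and 38 mm tall, lying fixed on the press's screw-in anvil under the ram; origin at the centre of its underside, about 55 mm above the table, but the anvil is set up to 3 mm higher or lower. Its hub's top face is 36 mm above its origin
- bearing: steel ball bearing, 26 mm across and 9 mm thick, started in the hub of the wheel; origin at the centre of its underside. At the start its underside is 35 mm above the wheel's origin, so that it stands 8 mm proud of the hub; fully home it is 27 mm above it (flush with the hub) and bottoms on a shoulder
- tape: bystander: roll of masking tape, 100 mm across, 25 mm tall, lying flat; origin under its centre
- spare_wheel: bystander: loose spare wheel, 110 mm across, 38 mm tall, lying flat; origin under its centre
- hex_driver: bystander: 180 mm hex driver lying along its x axis; origin under its middle
- battery: bystander: stick battery pack, 130 x 45 x 22 mm, lying along its x axis; origin under its middle
- tin: bystander: small round aluminium parts dish, 72 mm across, 22 mm tall; origin under its centre
- damper: bystander: small coil-over damper 110 mm long, 25 mm thick, lying along its x axis; origin under its middle
- bottle: bystander: brown bottle, 62 mm across, 200 mm tall, upright; origin under its centre

How it is judged:
By the outcome, as a careful person would: the job done as asked, in the order asked, and still so for the second after the job is handed in, with the robot touching nothing.
It also fails if it takes over 72 s, if anything falls off the work surface, if the arm or the gripper's body presses on something with over 40 N, if the wrist force passes 120 N, or if a joint passes its speed limit or range.

### The arm

A 6-joint arm with a two-finger parallel gripper is mounted at the origin on the work surface. World frame = base frame: x ahead of the robot, y to its left, z up, the work surface at z = 0. Lengths are in m, angles in rad, forces in N, time in s.
With the tool pointing down it reaches from about 0.375 to 0.9 m from the base axis. Payload 3.1 kg.
Tool frame: the origin (TCP) lies between the finger pads; the fingertips stand 17 mm ahead of it and the grasp point (between the pads) lies 2 mm behind it (robot.nose_length is the distance from the TCP to the fingertips, in m); z points along the fingers, y is the line along which they close (so a half turn about z gives the same grasp; the last joint's range is limited). The gripper opens to 87 mm and grips with 3 to 60 N. Pads are 19 mm wide; open, the fingers measure 117 mm over their backs; the gripper's body (75 mm by 190 mm) begins 51 mm behind the grasp point.
Start: joints at [1.103, 0.527, 1.433, -0, 1.181, -0.178], TCP at [0.179, 0.599, 0.212] pointing down, gripper open.
Joint ranges: [-3.08, 3.08], [-0.75, 2.2], [0.22, 2.44], [-1.43, 4.57], [0, 2.65], [-2.85, 2.85]. Speed limits (rad/s): [2.79, 2.79, 3.14, 3.14, 3.14, 3.14].

### API

Orientations are given as a unit quaternion [x, y, z, w].
In Python, from rig import robot, cams gives the robot as it stands.
- The arm moves only by the shell command python3 -m pendant 'ROWS' [FORCE]. ROWS is JSON, a list of rows, each an object with "jaw": the opening, from 0 (shut) to 1 (fully open); "linear": the shift along the tool's x, y, z in cm, a list of three; "twist": the turn about the tool's z in degrees. A call has 1 to 12 rows; each row shifts and turns the commanded pose from where the row before left it, along the tool's axes as they then stand; what a row does not reach is not made up. A row lasts 1/12 s, in which the tool goes at most 41.7 mm and 7.16 degrees, less where a joint would pass 70% of its speed; a pose out of reach is approached as far as the arm can. A call is refused whole if a number of a shift passes 4.17 or a number of a turn 7.16, either way. A call with a gripper value outside its range is refused whole. The fingers move at their own pace and stop on an object; FORCE is the grip in N (left out, the last holds). Time passes only in rows, so rows that do not move let the fingers close. It gives the time, the measured TCP pose, the force, the opening and the grip force at its end, in the units of the state.
- robot.get_obs(): the state, without advancing time (a new reading comes with each control period).
- cams.camera(name): name is "scene" or "top" or "wrist"; returns a dict with "color" (420x560x3 uint8, blue, green, red), "depth" (420x560 float32, m along the optical axis (not along the pixel's ray), 0 where there is no reading), "fov_y" (degrees; the focal length in pixels is half the picture's height over the tangent of half this angle, whatever the lens; pixels are square), "cx", "cy" (the principal point, pixels), "view" (4x4, takes a point from world to camera coordinates). Camera axes: x right, y down, z forward; pixel columns grow to the right and rows downward; lengths in m; the calibration is good to about 2 mm. The wrist camera is an equidistant fisheye: a pixel r from the principal point sees the ray r / f radians off the axis. A picture is of the moment at which its call begins.
- robot.hand_in(): hands the job in; it is judged then, once.
The state is a dict: "time": time; "q": joint angles; "joint_velocities": joint speeds; "joint_torque": joint torques, N m; "position": TCP position; "tool_rot": TCP orientation; "ft_force": force on the tool from outside, world axes, zero at the start; "moment": the same for the moment, N m; "grip_width": finger opening in m; "grip_force": force on a finger pad.
Only numpy, scipy, OpenCV 4.12 (cv2) and the standard library are available. Lean on these libraries where they do the work, as an engineer would, in place of code of your own. Each camera call takes 0.05 s, during which the arm holds its last target. There are 200 camera calls.

## Working session

There is one attempt and no reset: what is moved stays moved. The work goes in short steps, Python scripts to look and compute and a shell command to move; the robot and the scene stay as the last step left them, time stands still between calls to the robot, and variables do not carry over. Pictures are saved under pics/ and viewed, at most 10 in all, crops included, and the job is handed in when it is done.

```bash
ls; mkdir -p pics; cat > h.py <<'E'
import numpy as np, cv2
from rig import robot, cams
def cam(n):
    c=cams.camera(n); c['f']=210/np.tan(np.radians(c['fov_y'])/2); return c
def pts(c):
    "world points per pixel from depth (pinhole)"
    v,u=np.mgrid[:420,:560]; d=c['depth']
    P=np.stack([(u-c['cx'])/c['f']*d,(v-c['cy'])/c['f']*d,d,np.ones_like(d)],-1)
    return (P@np.linalg.inv(c['view']).T)[...,:3]
def ray(c,u,v,z):
    M=np.linalg.inv(c['view']); r=M[:3,:3]@np.array([(u-c['cx'])/c['f'],(v-c['cy'])/c['f'],1]); o=M[:3,3]
    return o+r*(z-o[2])/r[2]
E
python3 - <<'E'
from h import *
o=robot.get_obs(); print({k:np.round(v,3) for k,v in o.items()})
a=cam('scene');b=cam('top')
for n,c in (('scene',a),('top',b)):
    print(n,c['f'],c['cx'],c['cy'],np.round(np.linalg.inv(c['view']),3).tolist())
    np.save(n+'.npy',c,allow_pickle=True)
cv2.imwrite('pics/s0.png',a['color']);cv2.imwrite('pics/t0.png',b['color'])
P=pts(b);m=(abs(P[...,2]-.2)<.035)&(b['depth']>0);print(m.sum(),np.median(P[m],0))
E
```

```text
pics
{'time': np.float64(0.0), 'q': array([ 1.102,  0.528,  1.434,  0.   ,  1.181, -0.178]), 'joint_velocities': array([-0.001,  0.002, -0.001, -0.   , -0.002,  0.   ]), 'joint_torque': array([  0.   , -44.003, -17.66 ,   0.063,   0.058,  -0.   ]), 'position': array([0.178, 0.598, 0.211]), 'tool_rot': array([ 0.144,  0.99 , -0.001, -0.   ]), 'ft_force': array([ 0.377, -0.018, -0.142]), 'moment': array([ 0.022, -0.017, -0.044]), 'grip_force': np.float64(0.0), 'grip_width': np.float64(0.087)}
scene 487.7143922689562 277.5594075480975 215.8367846311119 [[0.763, 0.479, -0.435, 1.072], [0.647, -0.58, 0.495, -0.669], [-0.015, -0.659, -0.752, 1.097], [0.0, 0.0, 0.0, 1.0]]
top 445.4102511707015 280.35705691321124 214.71158425834355 [[0.028, -0.989, 0.147, 0.371], [-1.0, -0.029, 0.0, 0.003], [0.004, -0.147, -0.989, 1.203], [0.0, 0.0, 0.0, 1.0]]
14954 [0.34547572 0.47410719 0.19085452]
```

View pics/s0.png

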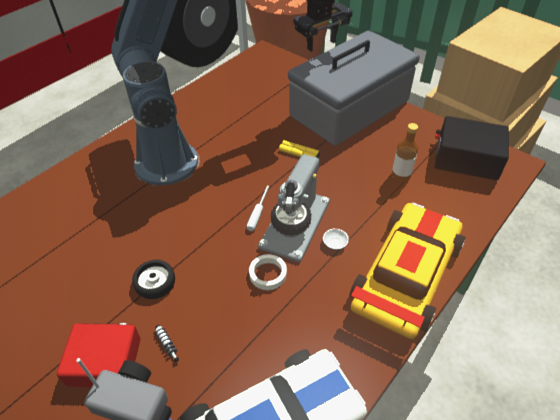

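View pics/t0.png

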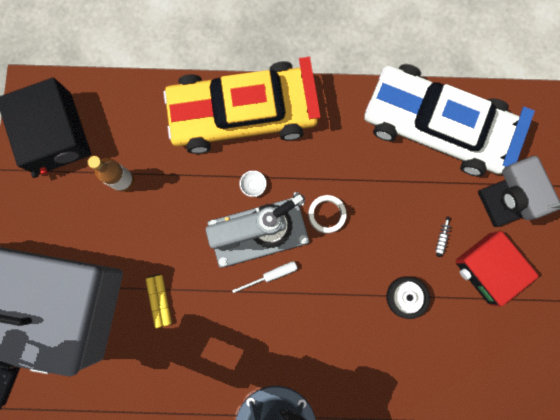

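The scene view shows the press at about (297,205). In the top view its crank hub is near (268,218), with the arm running to about (300,200). I'll zoom in and measure.

```bash
python3 - <<'E'
from h import *
b=np.load('top.npy',allow_pickle=True).item();a=np.load('scene.npy',allow_pickle=True).item()
i=cv2.resize(b['color'][180:270,200:320],None,fx=4.5,fy=4.5,interpolation=cv2.INTER_CUBIC)
j=cv2.resize(a['color'][145:260,245:345],None,fx=4,fy=4,interpolation=cv2.INTER_CUBIC)[:405]
j=j[:,:260*1+140]
k=np.zeros((460,780+0,3),np.uint8)
i=cv2.resize(i,(440,330)); j=cv2.resize(j,(340,344))
k[:330,:440]=i;k[:344,440:780]=j
cv2.imwrite('pics/z0.png',k)
P=pts(b)
for v in range(190,226,3): print(v,[int(round(1000*P[v,u,2])) for u in range(256,310,3)])
for u,v in((268,218),(298,201)): print(ray(b,u,v,.202),ray(b,u,v,.215))
E
```

```text
190 [7, 11, 20, 1, -4, 0, -2, 5, 3, 0, 0, 3, 3, -3, 2, -5, 0, 2]
193 [12, 19, 0, 0, 1, 3, 3, -3, 0, 3, -1, -1, -2, 219, 220, 0, 1, 0]
196 [0, -1, -2, 4, 0, 1, 2, -3, -1, 1, -1, 1, 1, 211, 222, 224, 199, 0]
199 [1, 2, 1, -3, -3, 1, 0, 0, -1, 2, 13, 20, 220, 224, 222, 223, 198, 1]
202 [0, 3, 0, 2, 1, -3, 1, 15, 16, 18, 223, 222, 223, 222, 217, 219, 214, 2]
205 [-1, 3, 83, 87, 88, 90, 87, 85, 218, 223, 224, 224, 224, 215, 197, 200, -3, 0]
208 [153, 89, 93, 184, 184, 182, 184, 222, 224, 225, 223, 223, 216, 20, 18, 2, -4, 0]
211 [94, 172, 183, 190, 194, 187, 224, 227, 226, 220, 220, 19, 18, 23, 18, 1, -1, 5]
214 [180, 180, 190, 206, 202, 203, 221, 221, 223, 168, 91, 20, 21, 22, 18, 22, -3, 0]
217 [178, 183, 204, 201, 206, 203, 201, 220, 183, 178, 91, 88, 14, 18, 21, 19, -1, 2]
220 [181, 190, 200, 200, 205, 203, 203, 192, 183, 177, 92, 90, 23, 20, 20, 17, 2, -3]
223 [181, 182, 191, 203, 203, 201, 206, 190, 183, 179, 97, 88, 1203, 21, 23, 20, 15, -2]
[0.51136599 0.03092826 0.202     ] [0.50954645 0.0305612  0.215     ]
[ 0.55250562 -0.03622386  0.202     ] [ 0.55015164 -0.03571856  0.215     ]
```

View pics/z0.png

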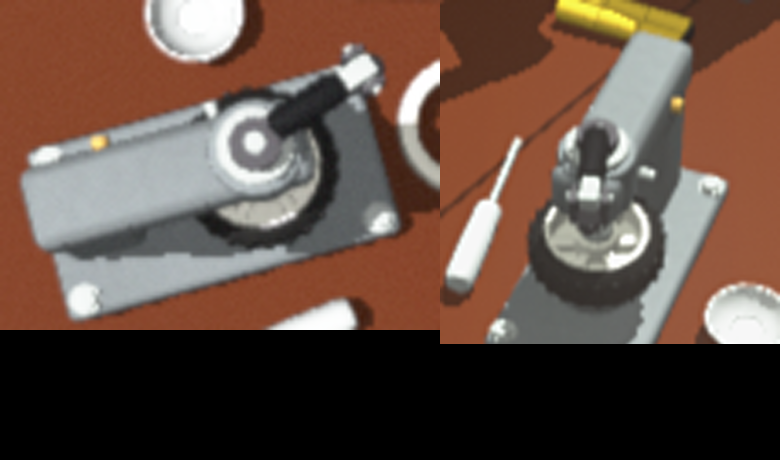

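Crop: hub cap at top-view pixel about (269.8,218.7), hinge lugs at about (298.7,200.5). The grip is folded towards the hub, and the arm points roughly -58° in world. I'll refine this with masks.

```bash
python3 - <<'E'
from h import *
b=np.load('top.npy',allow_pickle=True).item()
P=pts(b); g=b['color'].max(-1); z=P[...,2]
v,u=np.mgrid[:420,:560]; box=(u>255)&(u<310)&(v>188)&(v<232)
def cast(m,h): return np.array([ray(b,x,y,h) for x,y in zip(u[m],v[m])])
m=box&(z>.208)&(z<.24)&(g<90); A=cast(m,.215)[:,:2]; c=A.mean(0); _,s,V=np.linalg.svd(A-c); d=V[0]
if d[1]>0:d=-d
t=(A-c)@d; w=(A-c)@V[1]; print('sleeve',m.sum(),c,d,np.degrees(np.arctan2(d[1],d[0])),t.min(),t.max(),np.ptp(w))
h=c+d*(-0.0415) ; print('hinge est',c+d*.0415,'hub est',c-d*.0385)
m=box&(z>.208)&(z<.24); A=cast(m,.215)[:,:2]; t=(A-c)@d; print('all high',t.min(),t.max(),'tip should be 80+6')
m=box&(z>.197)&(z<.2085); A=cast(m,.202)[:,:2]
A=A[(A-c)@d<0]; (x,y),r=cv2.minEnclosingCircle(A.astype(np.float32)); print('hub',x,y,r,A.mean(0))
# head / column axis, bystanders irrelevant
E
```

```text
sleeve 198 [ 0.53242396 -0.00370409] [ 0.53991855 -0.84171726] -57.32190529583947 -0.02619063330428979 0.047367977739619635 0.025712177219969826
hinge est [ 0.55483058 -0.03863536] hub est [0.5116371  0.02870202]
all high -0.02619063330428979 0.04929963551384299 tip should be 80+6
hub 0.5103549957275391 0.026346681639552116 0.018556971102952957 [0.50987583 0.02884766]
```

```bash
python3 -m pendant '[{"jaw":1,"linear":[0,0,-4],"twist":6.9},{"jaw":1,"linear":[0,0,-4],"twist":6.9},{"jaw":1,"linear":[0,0,-4],"twist":6.9},{"jaw":1,"linear":[0,0,-4],"twist":6.9},{"jaw":1,"linear":[0,0,-4],"twist":6.9},{"jaw":1,"linear":[0,0,-2],"twist":6.9}]'
```

```text
time: 0.6
position: [0.179, 0.6, 0.4378]
tool_rot: [0.487, 0.873, 0.004, -0.0]
ft_force: [0.0, 0.7, 0.6]
grip_width: 0.087
grip_force: 0.0
```

```bash
python3 -m pendant '[{"jaw":1,"linear":[-3.5,-0.1,0],"twist":0},{"jaw":1,"linear":[-3.5,-0.1,0],"twist":0},{"jaw":1,"linear":[-3.5,-0.1,0],"twist":0},{"jaw":1,"linear":[-3.5,-0.1,0],"twist":0},{"jaw":1,"linear":[-3.5,-0.1,0],"twist":0},{"jaw":1,"linear":[-3.5,-0.1,0],"twist":0},{"jaw":1,"linear":[-3.5,-0.1,0],"twist":0},{"jaw":1,"linear":[-3.5,-0.1,0],"twist":0},{"jaw":1,"linear":[-3.5,-0.1,0],"twist":0},{"jaw":1,"linear":[-3.5,-0.1,0],"twist":0}]' && python3 -m pendant '[{"jaw":1,"linear":[-3.5,-0.1,0],"twist":0},{"jaw":1,"linear":[-3.5,-0.1,0],"twist":0},{"jaw":1,"linear":[-3.5,-0.1,0],"twist":0},{"jaw":1,"linear":[-3.5,-0.1,0],"twist":0},{"jaw":1,"linear":[-3.5,-0.1,1],"twist":0},{"jaw":1,"linear":[-3.5,-0.1,1],"twist":0},{"jaw":1,"linear":[-3.5,-0.1,1],"twist":0},{"jaw":1,"linear":[-3.5,-0.1,1],"twist":0},{"jaw":1,"linear":[-3.5,-0.1,1],"twist":0},{"jaw":1,"linear":[-2,-0.1,1],"twist":0},{"jaw":1,"linear":[0,0,0],"twist":0},{"jaw":1,"linear":[0,0,0],"twist":0}]'
python3 - <<'E'
from h import *
o=robot.get_obs(); print(np.round(o['position'],4),np.round(o['q'],3),np.round(o['tool_rot'],4))
c=cam('wrist'); np.save('w.npy',c,allow_pickle=True); print(c['f'],c['cx'],c['cy'],np.round(np.linalg.inv(c['view']),3).tolist())
cv2.imwrite('pics/w0.png',c['color'])
E
```

```text
time: 1.43
position: [0.3557, 0.2951, 0.4317]
tool_rot: [0.485, 0.875, -0.0, -0.0]
ft_force: [0.1, 0.0, -0.5]
grip_width: 0.087
grip_force: 0.0
time: 2.43
position: [0.5241, 0.0067, 0.3707]
tool_rot: [0.486, 0.874, -0.0, -0.002]
ft_force: [-0.0, 0.8, -0.1]
grip_width: 0.087
grip_force: 0.0
[0.5241 0.0067 0.3707] [-0.201  0.236  1.452  0.     1.457 -0.757] [ 4.859e-01  8.740e-01 -3.000e-04 -1.800e-03]
325.19226210127806 276.84097310683126 212.0511270975155 [[0.849, 0.506, 0.152, 0.483], [0.528, -0.812, -0.249, 0.077], [-0.003, 0.292, -0.956, 0.543], [0.0, 0.0, 0.0, 1.0]]
```

View pics/w0.png

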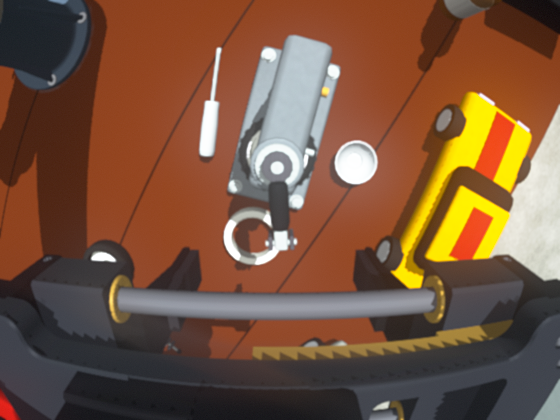

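Wrist view: hub cap at about (277,167), sleeve down to about (280,228), hinge lugs at about (281,241). I'll cast these to check the hub and hinge.

```bash
cat >> h.py <<'E'
def fray(c,u,v,z):
    x,y=(u-c['cx'])/c['f'],(v-c['cy'])/c['f']; th=np.hypot(x,y); s=np.sin(th)/th if th>0 else 1
    M=np.linalg.inv(c['view']); r=M[:3,:3]@np.array([x*s,y*s,np.cos(th)]); o=M[:3,3]
    return o+r*(z-o[2])/r[2]
E
python3 - <<'E'
from h import *
c=np.load('w.npy',allow_pickle=True).item()
g=c['color'].max(-1); m=np.zeros_like(g); m[176:236,262:300]=(g[176:236,262:300]<75)
n,L,S,C=cv2.connectedComponentsWithStats(m); k=1+S[1:,4].argmax(); v,u=np.nonzero(L==k); print(S[k])
A=np.array([fray(c,x,y,.215) for x,y in zip(u,v)])[:,:2]; q=A.mean(0); _,s,V=np.linalg.svd(A-q); d=V[0]*-np.sign(V[0][1]); t=(A-q)@d
print('sleeve',q,np.degrees(np.arctan2(d[1],d[0])),t.min(),t.max(),np.ptp((A-q)@V[1]))
for s in (1,): 
    f=t.min(); print('hinge',q+d*(f+.068),'hub',q+d*(f+.068-.08),'mid',q+d*(f+.026))
print('hub px',fray(c,277,167,.202),'hinge px',fray(c,281,241,.215))
p=robot.get_obs()['position'][:2]; mid=q+d*(t.min()+.026); e=mid-p; print('to mid, tool x,y cm',100*np.array([e@[-.528,.8495],e@[.8495,.528]]))
E
```

```text
[269 183  20  47 735]
sleeve [ 0.53343987 -0.00265342] -52.72822905666979 -0.026382042596042453 0.024891715376824265 0.0199033764107243
hinge [ 0.55864356 -0.03577183] hub [0.51019585 0.02788993] mid [ 0.53320851 -0.0023494 ]
hub px [0.51062748 0.03084115 0.202     ] hinge px [ 0.55601347 -0.03378076  0.215     ]
to mid, tool x,y cm [-1.32537918  0.25635557]
```

```bash
python3 -m pendant '[{"jaw":1,"linear":[0,0,0],"twist":-2.5},{"jaw":1,"linear":[-1.3,0.2,0],"twist":0},{"jaw":1,"linear":[0,0,3],"twist":0},{"jaw":1,"linear":[0,0,3],"twist":0},{"jaw":0.6,"linear":[0,0,3],"twist":0},{"jaw":0.6,"linear":[0,0,3],"twist":0},{"jaw":0.6,"linear":[0,0,2],"twist":0},{"jaw":0.6,"linear":[0,0,1],"twist":0},{"jaw":0.6,"linear":[0,0,0],"twist":0},{"jaw":0.6,"linear":[0,0,0],"twist":0}]' 40
python3 - <<'E'
from h import *
c=cam('wrist'); cv2.imwrite('pics/w1.png',c['color'])
o=robot.get_obs(); print(np.round(o['position'],4),np.round(o['tool_rot'],4),np.round(o['ft_force'],2))
E
```

```text
time: 3.32
position: [0.5344, -0.002, 0.2228]
tool_rot: [0.465, 0.885, 0.0, 0.001]
ft_force: [-0.3, 0.5, 0.6]
grip_width: 0.0563
grip_force: 0.0
[ 0.5349 -0.0022  0.2235] [4.655e-01 8.850e-01 4.000e-04 1.500e-03] [-0.18  0.18 -0.23]
```

View pics/w1.png

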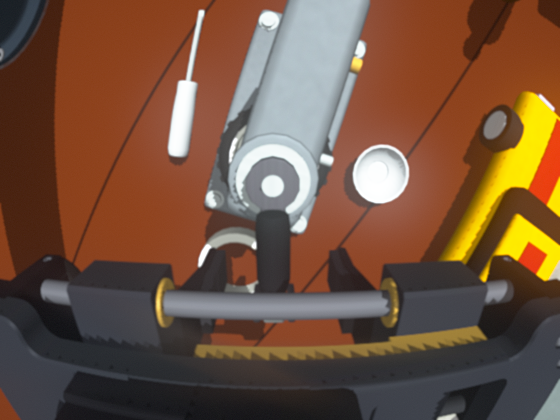

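The wrist view shows the sleeve (273,215 to 274,290) lined up and centred between the fingers, which are at about 210 and 342. I'll close on it.

```bash
python3 -m pendant '[{"jaw":0.6,"linear":[0,0,0.4],"twist":0},{"jaw":0.35,"linear":[0,0,0],"twist":0},{"jaw":0.1,"linear":[0,0,0],"twist":0},{"jaw":0.1,"linear":[0,0,0],"twist":0},{"jaw":0.1,"linear":[0,0,0],"twist":0},{"jaw":0.1,"linear":[0,0,0],"twist":0},{"jaw":0.1,"linear":[0,0,0],"twist":0},{"jaw":0.1,"linear":[0,0,0],"twist":0}]' 30
python3 - <<'E'
from h import *
c=cam('wrist'); print(fray(c,272,185,.202))
o=robot.get_obs(); print(np.round(o['position'],4),np.round(o['tool_rot'],4),np.round(o['ft_force'],2),o['grip_width'])
E
```

```text
time: 4.03
position: [0.5336, -0.0022, 0.2181]
tool_rot: [0.466, 0.885, 0.0, 0.0]
ft_force: [0.2, 0.7, -0.0]
grip_width: 0.0145
grip_force: 0.0
[0.50927327 0.03092787 0.202     ]
[ 0.5336 -0.0022  0.2181] [ 0.4656  0.885  -0.     -0.    ] [ 0.86 -0.34  0.2 ] 0.01206288358937261
```

```bash
python3 - <<'E'
from h import *
c=cam('wrist'); s=cam('scene')
k=np.zeros((420,780,3),np.uint8)
k[:420,:420]=cv2.resize(c['color'][170:350,190:370],(420,420)); k[:360,420:]=cv2.resize(s['color'][130:230,250:350],(360,360))
cv2.imwrite('pics/w2.png',k)
o=robot.get_obs(); print(o['grip_width'],o['grip_force'])
E
```

```text
0.010133034785553618 0.0
```

View pics/w2.png

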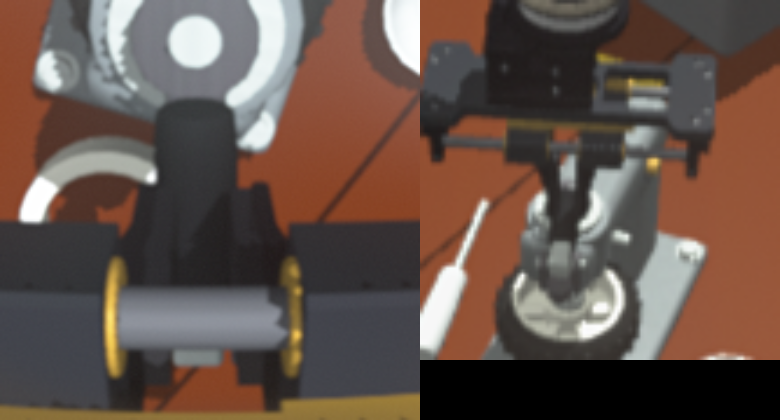

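The fingers are beside the sleeve in the image, but the reading is 10 mm with no grip force. I'll let the jaws close further and see whether they stop on anything.

```bash
python3 -m pendant '[{"jaw":0,"linear":[0,0,0],"twist":0},{"jaw":0,"linear":[0,0,0],"twist":0},{"jaw":0,"linear":[0,0,0],"twist":0},{"jaw":0,"linear":[0,0,0],"twist":0}]' 30
python3 - <<'E'
from h import *
c=cam('wrist'); d=c['depth']; g=c['color'].max(-1)
print(g.shape)
for v in range(215,300,8): print(v,[int(1000*d[v,u]) for u in range(244,312,4)])
E
```

```text
time: 4.52
position: [0.5336, -0.0022, 0.218]
tool_rot: [0.466, 0.885, -0.0, -0.0]
ft_force: [-0.1, 0.5, -0.1]
grip_width: 0.0003
grip_force: 0.0
(420, 560)
215 [222, 218, 217, 209, 186, 186, 182, 181, 182, 184, 184, 212, 218, 216, 217, 388, 390]
223 [413, 413, 414, 183, 178, 177, 176, 175, 175, 176, 178, 181, 225, 224, 385, 391, 396]
231 [405, 408, 415, 183, 180, 177, 177, 176, 177, 177, 177, 179, 392, 387, 393, 396, 417]
239 [392, 392, 392, 186, 182, 178, 178, 177, 178, 178, 181, 181, 419, 419, 419, 420, 0]
247 [423, 422, 395, 187, 182, 176, 178, 178, 178, 180, 180, 183, 422, 423, 421, 423, 422]
255 [426, 425, 426, 190, 165, 165, 169, 169, 179, 169, 170, 165, 167, 425, 426, 426, 427]
263 [428, 428, 430, 427, 156, 157, 158, 161, 181, 161, 160, 156, 157, 428, 430, 430, 428]
271 [92, 92, 92, 92, 93, 150, 152, 152, 184, 152, 152, 152, 149, 92, 92, 92, 93]
279 [87, 87, 87, 87, 94, 142, 145, 145, 186, 146, 144, 144, 143, 89, 87, 87, 87]
287 [82, 84, 84, 84, 86, 134, 138, 138, 187, 138, 138, 138, 87, 85, 84, 82, 83]
295 [80, 80, 81, 79, 84, 88, 89, 88, 89, 88, 89, 89, 88, 83, 80, 79, 80]
```

```bash
python3 - <<'E'
from h import *
print('nose',robot.nose_length)
c=cam('wrist'); M=np.linalg.inv(c['view']); print(M[:3,3])
def pt(u,v):
    x,y=(u-c['cx'])/c['f'],(v-c['cy'])/c['f']; th=np.hypot(x,y); k=np.tan(th)/th
    return M[:3,:3]@(c['depth'][v,u]*np.array([x*k,y*k,1]))+M[:3,3]
for u,v in((272,255),(272,263),(272,271),(272,287),(276,271),(284,271),(272,247),(272,231),(272,185),(276,287)): print(u,v,np.round(pt(u,v),4))
o=robot.get_obs(); print(o['position'],o['q'])
E
```

```text
nose 0.017
[0.48822404 0.06670481 0.39033772]
272 255 [0.5267 0.0062 0.2347]
272 263 [0.5268 0.0063 0.2443]
272 271 [0.5268 0.0065 0.2533]
272 287 [0.5271 0.0064 0.2678]
276 271 [0.529  0.0067 0.2513]
284 271 [0.5315 0.0097 0.2534]
272 247 [0.5263 0.0065 0.2252]
272 231 [0.5212 0.014  0.2243]
272 185 [0.509  0.0313 0.2039]
276 287 [ 5.338e-01 -4.000e-04  2.519e-01]
[ 0.53355309 -0.00217968  0.21803674] [-2.13656767e-01  3.97210786e-01  1.65472837e+00  6.32820187e-06
  1.08967712e+00 -8.15743530e-01]
```

The closed fingertips look about 230 mm high, just above the sleeve, which is not what the nose length predicts. I'll probe gently downward to confirm.

```bash
python3 -m pendant '[{"jaw":0,"linear":[0,0,0.1],"twist":0},{"jaw":0,"linear":[0,0,0.1],"twist":0},{"jaw":0,"linear":[0,0,0],"twist":0}]'
python3 -m pendant '[{"jaw":0,"linear":[0,0,0.1],"twist":0},{"jaw":0,"linear":[0,0,0.1],"twist":0},{"jaw":0,"linear":[0,0,0],"twist":0}]'
python3 - <<'E'
from h import *
c=cam('wrist'); M=np.linalg.inv(c['view']); v,u=np.mgrid[:420,:560]
x,y=(u-c['cx'])/c['f'],(v-c['cy'])/c['f']; th=np.hypot(x,y)+1e-9; k=np.tan(th)/th
P=(np.stack([x*k,y*k,np.ones_like(x)],-1)*c['depth'][...,None])@M[:3,:3].T+M[:3,3]
for r in range(235,293,3): print(r,[int(1000*P[r,q,2]) for q in range(252,304,4)])
cv2.imwrite('pics/w3.png',cv2.resize(c['color'][190:310,210:350],(700,600),interpolation=cv2.INTER_CUBIC))
E
```

```text
time: 4.87
position: [0.5334, -0.0022, 0.2158]
tool_rot: [0.466, 0.885, -0.0, -0.0]
ft_force: [-0.2, -0.2, 0.1]
grip_width: 0.0007
grip_force: 0.0
time: 5.12
position: [0.534, -0.0019, 0.2151]
tool_rot: [0.466, 0.885, 0.0, 0.0]
ft_force: [-1.0, 1.2, 5.7]
grip_width: 0.0006
grip_force: 2.7
235 [10, 220, 222, 222, 224, 224, 224, 223, 222, 219, -1, -1, 18]
238 [18, 387, 222, 223, 223, 225, 223, 223, 222, 219, 0, 0, -1]
241 [22, 220, 222, 223, 225, 224, 224, 224, 221, 220, -1, 0, 0]
244 [25, 218, 221, 224, 224, 225, 224, 224, 222, 219, -1, 0, -1]
247 [25, 220, 221, 226, 225, 224, 224, 223, 222, 224, 387, 0, 0]
250 [-1, 219, 229, 229, 225, 225, 225, 225, 224, 228, 228, 0, 0]
253 [0, 219, 231, 232, 230, 229, 230, 229, 228, 233, 232, -1, 0]
256 [0, 219, 236, 236, 233, 233, 232, 233, 234, 236, 236, 1, 0]
259 [-1, 215, 240, 239, 236, 236, 236, 236, 236, 239, 239, -1, 0]
262 [0, 216, 243, 243, 240, 240, 240, 240, 239, 242, 244, -1, 0]
265 [1, 215, 246, 247, 243, 243, 243, 244, 243, 245, 246, 0, 0]
268 [301, 301, 302, 249, 246, 246, 246, 247, 247, 249, 249, 302, 302]
271 [303, 303, 303, 252, 249, 249, 249, 250, 249, 250, 252, 303, 303]
274 [305, 304, 304, 255, 252, 251, 248, 252, 252, 253, 255, 305, 306]
277 [308, 307, 305, 258, 255, 254, 248, 255, 255, 255, 258, 307, 307]
280 [307, 308, 305, 259, 258, 258, 248, 259, 258, 259, 306, 310, 309]
283 [310, 310, 309, 265, 262, 261, 247, 261, 262, 262, 308, 311, 311]
286 [312, 313, 309, 266, 264, 263, 248, 264, 265, 264, 310, 312, 312]
289 [313, 314, 310, 269, 265, 267, 248, 266, 266, 265, 311, 314, 314]
292 [315, 316, 312, 272, 269, 270, 248, 269, 269, 269, 312, 313, 316]
```

View pics/w3.png

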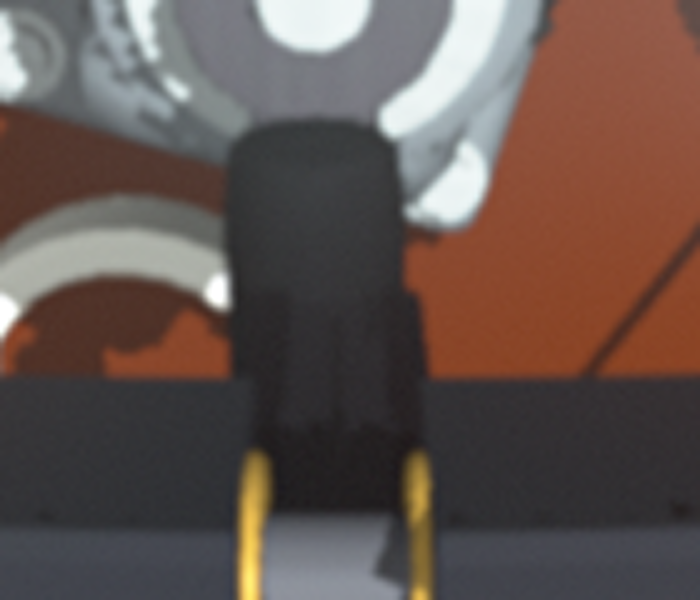

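Contact came at a TCP reading of about 215.5 mm, so the real tips sit about 10 mm behind the reported TCP, i.e. 27 mm off the stated value. I'll correct for that: raise, open, then descend to a reading of about 192.

```bash
python3 -m pendant '[{"jaw":0.6,"linear":[0,0,-1],"twist":0},{"jaw":0.6,"linear":[0,0,-0.5],"twist":0},{"jaw":0.6,"linear":[0,0,0],"twist":0},{"jaw":0.6,"linear":[0,0,0],"twist":0},{"jaw":0.6,"linear":[0,0,0],"twist":0},{"jaw":0.6,"linear":[0,0,0],"twist":0},{"jaw":0.6,"linear":[0,0,0],"twist":0},{"jaw":0.6,"linear":[0,0,0],"twist":0},{"jaw":0.6,"linear":[0,0,0],"twist":0}]'
```

```text
time: 5.92
position: [0.5334, -0.0022, 0.2288]
tool_rot: [0.466, 0.885, -0.0, -0.0]
ft_force: [0.1, 0.1, 0.6]
grip_width: 0.0494
grip_force: 0.0
```

```bash
python3 -m pendant '[{"jaw":0.6,"linear":[0,0,0.8],"twist":0},{"jaw":0.6,"linear":[0,0,0.8],"twist":0},{"jaw":0.6,"linear":[0,0,0.8],"twist":0},{"jaw":0.6,"linear":[0,0,0.8],"twist":0},{"jaw":0.6,"linear":[0,0,0.4],"twist":0},{"jaw":0.6,"linear":[0,0,0],"twist":0}]' && python3 -m pendant '[{"jaw":0.4,"linear":[0,0,0],"twist":0},{"jaw":0.2,"linear":[0,0,0],"twist":0},{"jaw":0.1,"linear":[0,0,0],"twist":0},{"jaw":0.1,"linear":[0,0,0],"twist":0},{"jaw":0.1,"linear":[0,0,0],"twist":0},{"jaw":0.1,"linear":[0,0,0],"twist":0},{"jaw":0.1,"linear":[0,0,0],"twist":0},{"jaw":0.1,"linear":[0,0,0],"twist":0}]' 20
```

```text
time: 6.42
position: [0.5325, -0.002, 0.1914]
tool_rot: [0.466, 0.885, -0.0, -0.002]
ft_force: [0.6, -0.3, -1.2]
grip_width: 0.0521
grip_force: 0.0
time: 7.08
position: [0.5326, -0.0029, 0.1931]
tool_rot: [0.465, 0.885, -0.001, -0.001]
ft_force: [-3.9, -3.7, 2.2]
grip_width: 0.0205
grip_force: 20.0
```

The sleeve is gripped at 20.5 mm wide. Now I'll fold it up along the 41 mm arc about the hinge, first half.

```bash
python3 -m pendant '[{"jaw":0.1,"linear":[0,-0.1,0],"twist":0},{"jaw":0.1,"linear":[0,0,0],"twist":0}]' 30; python3 -m pendant '[{"jaw":0.1,"linear":[-0.06,0,-0.72],"twist":0},{"jaw":0.1,"linear":[0,0,0],"twist":0},{"jaw":0.1,"linear":[-0.19,0,-0.70],"twist":0},{"jaw":0.1,"linear":[0,0,0],"twist":0},{"jaw":0.1,"linear":[-0.3,0,-0.65],"twist":0},{"jaw":0.1,"linear":[0,0,0],"twist":0},{"jaw":0.1,"linear":[-0.41,0,-0.59],"twist":0},{"jaw":0.1,"linear":[0,0,0],"twist":0}]'
```

```text
time: 7.25
position: [0.5325, -0.0029, 0.1931]
tool_rot: [0.466, 0.885, -0.0, -0.0]
ft_force: [-2.9, -1.7, 1.7]
grip_width: 0.02
grip_force: 30.0
time: 7.92
position: [0.5364, -0.0091, 0.2197]
tool_rot: [0.466, 0.885, 0.001, -0.003]
ft_force: [-3.7, 4.0, -7.8]
grip_width: 0.02
grip_force: 29.9
```

```bash
python3 -m pendant '[{"jaw":0.1,"linear":[-0.51,0,-0.51],"twist":0},{"jaw":0.1,"linear":[0,0,0],"twist":0},{"jaw":0.1,"linear":[-0.59,0,-0.41],"twist":0},{"jaw":0.1,"linear":[0,0,0],"twist":0},{"jaw":0.1,"linear":[-0.65,0,-0.31],"twist":0},{"jaw":0.1,"linear":[0,0,0],"twist":0},{"jaw":0.1,"linear":[-0.7,0,-0.19],"twist":0},{"jaw":0.1,"linear":[0,0,0],"twist":0}]'; python3 -m pendant '[{"jaw":0.1,"linear":[-0.36,0,-0.06],"twist":0},{"jaw":0.1,"linear":[0,0,0],"twist":0},{"jaw":0.1,"linear":[-0.3,0,0],"twist":0},{"jaw":0.1,"linear":[0,0,0],"twist":0}]'
```

```text
time: 8.58
position: [0.5488, -0.027, 0.2356]
tool_rot: [0.466, 0.885, 0.002, -0.005]
ft_force: [-8.7, 9.3, 2.4]
grip_width: 0.0185
grip_force: 30.0
time: 8.92
position: [0.5527, -0.0319, 0.2368]
tool_rot: [0.466, 0.885, 0.002, -0.004]
ft_force: [-10.4, 10.1, 6.0]
grip_width: 0.0173
grip_force: 29.4
```

```bash
python3 - <<'E'
from h import *
c=cam('wrist'); s=cam('scene'); t=cam('top')
k=np.zeros((480,800,3),np.uint8)
k[:480,:480]=cv2.resize(c['color'][170:330,200:360],(480,480),interpolation=cv2.INTER_CUBIC); k[:320,480:]=cv2.resize(s['color'][130:210,260:340],(320,320),interpolation=cv2.INTER_CUBIC)
cv2.imwrite('pics/w4.png',k)
E
```

```text
(no output)
```

View pics/w4.png

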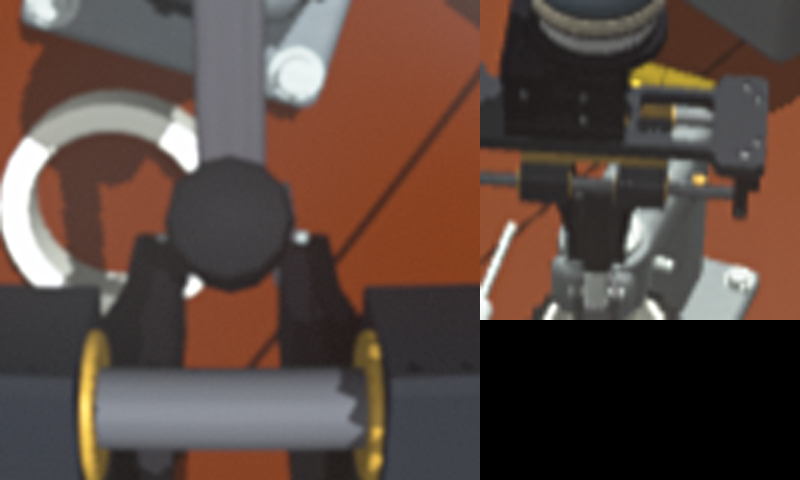

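The grip is nearly up, but the sleeve has slid to the front edge of the pads; its cap is at about wrist pixel (277,244). I'll locate the cap to work out the regrip.

```bash
python3 - <<'E'
from h import *
c=cam('wrist'); o=robot.get_obs(); p=o['position']; print(p,np.round(o['ft_force'],1))
d=c['depth']; print(d[234:254:4,272:282:3])
for z in (.275,.283): 
    q=fray(c,276.7,244,z); e=q[:2]-p[:2]; print(z,q,'tool x,y mm',1000*np.array([e@[-.565,.825],e@[.825,.565]]))
    r=q[:2]-[.5105,.0285]; print('radius from hub',np.hypot(*r),np.degrees(np.arctan2(r[1],r[0])))
M=np.linalg.inv(c['view']);u,v=277,244;x,y=(u-c['cx'])/c['f'],(v-c['cy'])/c['f'];th=np.hypot(x,y);k=np.tan(th)/th
print(M[:3,:3]@(d[v,u]*np.array([x*k,y*k,1]))+M[:3,3])
E
```

```text
[ 0.5527058  -0.03205965  0.23684292] [-9.2 10.3  5.7]
[[0.14635955 0.14654192 0.14667936 0.14668144]
 [0.1452011  0.14517948 0.14579056 0.14659138]
 [0.14553663 0.14480591 0.14535505 0.14432225]
 [0.14544237 0.14431539 0.14437257 0.1450999 ]
 [0.14483003 0.14517686 0.1466511  0.14528644]]
0.275 [ 0.53946645 -0.01001464  0.275     ] tool x,y mm [25.66736704  1.53297369]
radius from hub 0.04819162376925664 -53.05355841647934
0.283 [ 0.53761693 -0.0073154   0.283     ] tool x,y mm [28.93921808  1.53218548]
radius from hub 0.04492294189464415 -52.86952675024364
[ 0.53961246 -0.00998998  0.27484727]
```

The grip stands at about 62° and the pads have slipped about 15 mm past the sleeve. I'll open, recentre, grip harder and continue.

```bash
python3 -m pendant '[{"jaw":0.5,"linear":[0,0,0],"twist":0},{"jaw":0.5,"linear":[0,0,0],"twist":0},{"jaw":0.5,"linear":[0,0,0],"twist":0},{"jaw":0.5,"linear":[0.5,0.1,0],"twist":0},{"jaw":0.5,"linear":[0.6,0,0],"twist":0},{"jaw":0.5,"linear":[0.6,0,0],"twist":0},{"jaw":0.2,"linear":[0,0,0],"twist":0},{"jaw":0.1,"linear":[0,0,0],"twist":0},{"jaw":0.1,"linear":[0,0,0],"twist":0},{"jaw":0.1,"linear":[0,0,0],"twist":0},{"jaw":0.1,"linear":[0,0,0],"twist":0},{"jaw":0.1,"linear":[0,0,0],"twist":0}]' 60; python3 -m pendant '[{"jaw":0.1,"linear":[-0.4,0,-0.1],"twist":0},{"jaw":0.1,"linear":[0,0,0],"twist":0},{"jaw":0.1,"linear":[-0.4,0,-0.1],"twist":0},{"jaw":0.1,"linear":[0,0,0],"twist":0},{"jaw":0.1,"linear":[-0.4,0,-0.1],"twist":0},{"jaw":0.1,"linear":[0,0,0],"twist":0},{"jaw":0.1,"linear":[-0.4,0,0],"twist":0},{"jaw":0.1,"linear":[0,0,0],"twist":0}]'
```

```text
time: 10.12
position: [0.5465, -0.0221, 0.2344]
tool_rot: [0.466, 0.885, -0.001, -0.0]
ft_force: [-3.0, -1.3, 0.0]
grip_width: 0.0197
grip_force: 60.0
time: 10.78
position: [0.5484, -0.026, 0.2357]
tool_rot: [0.466, 0.885, 0.004, -0.012]
ft_force: [-10.7, 18.3, 7.0]
grip_width: 0.0196
grip_force: 60.0
```

The clamped pads resist pivoting, so I'll push instead. Open, slide to the hub side, close the fingers, and push the grip outward against its stop.

```bash
python3 -m pendant '[{"jaw":0.5,"linear":[0,0,0],"twist":0},{"jaw":0.5,"linear":[0,0,0],"twist":0},{"jaw":0.5,"linear":[0,0,0],"twist":0},{"jaw":0.5,"linear":[0,0,0],"twist":0},{"jaw":0.5,"linear":[1.5,0,0],"twist":0},{"jaw":0.5,"linear":[1.5,0,0],"twist":0},{"jaw":0.3,"linear":[2,0,0],"twist":0},{"jaw":0,"linear":[0.2,0,0],"twist":0},{"jaw":0,"linear":[0,0,0],"twist":0},{"jaw":0,"linear":[0,0,0],"twist":0},{"jaw":0,"linear":[0,0,0],"twist":0},{"jaw":0,"linear":[0,0,0],"twist":0}]' 30; python3 -m pendant '[{"jaw":0,"linear":[0,0,0],"twist":0},{"jaw":0,"linear":[0,0,0],"twist":0},{"jaw":0,"linear":[0,0,0],"twist":0}]'
```

```text
time: 11.78
position: [0.5272, 0.0074, 0.2376]
tool_rot: [0.466, 0.885, 0.0, 0.0]
ft_force: [-0.5, 0.2, -0.4]
grip_width: 0.0114
grip_force: 0.0
time: 12.03
position: [0.5268, 0.0076, 0.2374]
tool_rot: [0.466, 0.885, 0.0, -0.0]
ft_force: [0.5, -0.5, -1.1]
grip_width: 0.0011
grip_force: 0.0
```

```bash
python3 - <<'E'
from h import *
c=cam('wrist'); o=robot.get_obs(); p=o['position']; print(p,np.round(o['ft_force'],1))
M=np.linalg.inv(c['view']); v,u=np.mgrid[:420,:560]
x,y=(u-c['cx'])/c['f'],(v-c['cy'])/c['f']; th=np.hypot(x,y)+1e-9; k=np.tan(th)/th
P=(np.stack([x*k,y*k,np.ones_like(x)],-1)*c['depth'][...,None])@M[:3,:3].T+M[:3,3]
t=cam('top');Q=pts(t);h=np.array([.556,-.037]);m=(np.hypot(Q[...,0]-h[0],Q[...,1]-h[1])<.07)&(Q[...,2]>.21)&(Q[...,2]<.29)
print(m.sum(),Q[m].mean(0) if m.sum() else '')
E
```

```text
[0.52669015 0.00767724 0.23734382] [ 0.6 -0.1  0.2]
0
```

```bash
python3 -m pendant '[{"jaw":0,"linear":[-0.5,0,0],"twist":0},{"jaw":0,"linear":[-0.5,0,0],"twist":0},{"jaw":0,"linear":[-0.4,0,0],"twist":0},{"jaw":0,"linear":[-0.4,0,0],"twist":0},{"jaw":0,"linear":[-0.4,0,0],"twist":0},{"jaw":0,"linear":[-0.4,0,0],"twist":0}]';python3 -m pendant '[{"jaw":0,"linear":[-0.4,0,0],"twist":0},{"jaw":0,"linear":[0,0,0],"twist":0}]';python3 -m pendant '[{"jaw":0,"linear":[-0.3,0,0],"twist":0},{"jaw":0,"linear":[0,0,0],"twist":0}]';python3 -m pendant '[{"jaw":0,"linear":[-0.2,0,0],"twist":0},{"jaw":0,"linear":[0,0,0],"twist":0}]'
```

```text
time: 12.63
position: [0.5395, -0.0119, 0.2377]
tool_rot: [0.466, 0.885, 0.001, -0.003]
ft_force: [-3.4, 4.0, 4.3]
grip_width: 0.0005
grip_force: 3.2
time: 12.8
position: [0.5427, -0.0162, 0.2376]
tool_rot: [0.466, 0.885, 0.0, -0.002]
ft_force: [-4.0, 2.9, 3.9]
grip_width: 0.0003
grip_force: 2.5
time: 12.97
position: [0.5442, -0.0186, 0.2375]
tool_rot: [0.466, 0.885, 0.0, -0.002]
ft_force: [-3.4, 3.6, 3.6]
grip_width: 0.0007
grip_force: 2.5
time: 13.13
position: [0.5449, -0.0199, 0.2375]
tool_rot: [0.466, 0.885, 0.0, -0.002]
ft_force: [-4.3, 3.4, 5.3]
grip_width: 0.0005
grip_force: 2.8
```

```bash
for i in 1; do python3 -m pendant '[{"jaw":0,"linear":[-0.2,0,0],"twist":0},{"jaw":0,"linear":[0,0,0],"twist":0}]'|grep -E 'pos|ft'; done; python3 -m pendant '[{"jaw":0,"linear":[-0.2,0,0],"twist":0},{"jaw":0,"linear":[0,0,0],"twist":0}]'|grep -E 'pos|ft';python3 -m pendant '[{"jaw":0,"linear":[-0.2,0,0],"twist":0},{"jaw":0,"linear":[0,0,0],"twist":0}]'|grep -E 'pos|ft'
```

```text
position: [0.5452, -0.0205, 0.2375]
ft_force: [-5.6, 6.2, 5.6]
position: [0.5452, -0.0207, 0.2375]
ft_force: [-8.0, 9.6, 7.7]
position: [0.5453, -0.021, 0.2375]
ft_force: [-10.1, 12.2, 9.8]
```

The grip is against its upright stop: position held while the force rose to 16 N. Its axis works out at about (0.557,-0.038), which matches the hinge. Now I'll regrip it standing.

```bash
python3 -m pendant '[{"jaw":0,"linear":[1,0,0],"twist":0},{"jaw":0.5,"linear":[0.5,0,0.3],"twist":0},{"jaw":0.5,"linear":[0,0,0.4],"twist":0},{"jaw":0.5,"linear":[0,0,0],"twist":0},{"jaw":0.5,"linear":[0,0,0],"twist":0},{"jaw":0.5,"linear":[0,0,0],"twist":0},{"jaw":0.5,"linear":[0,0,0],"twist":0},{"jaw":0.5,"linear":[0,0,0],"twist":0}]'; python3 -m pendant '[{"jaw":0.5,"linear":[-1,0,0],"twist":0},{"jaw":0.5,"linear":[-1,0,0],"twist":0},{"jaw":0.5,"linear":[-0.8,0,0],"twist":0},{"jaw":0.2,"linear":[0,0,0],"twist":0},{"jaw":0.1,"linear":[0,0,0],"twist":0},{"jaw":0.1,"linear":[0,0,0],"twist":0},{"jaw":0.1,"linear":[0,0,0],"twist":0},{"jaw":0.1,"linear":[0,0,0],"twist":0},{"jaw":0.1,"linear":[0,0,0],"twist":0}]' 60
python3 - <<'E'
from h import *
c=cam('wrist'); s=cam('scene')
k=np.zeros((480,800,3),np.uint8)
k[:480,:480]=cv2.resize(c['color'][170:330,200:360],(480,480),interpolation=cv2.INTER_CUBIC); k[:320,480:]=cv2.resize(s['color'][130:210,260:340],(320,320),interpolation=cv2.INTER_CUBIC)
cv2.imwrite('pics/w5.png',k)
o=robot.get_obs(); print(np.round(o['position'],4),np.round(o['ft_force'],1),o['grip_width'],np.round(o['q'],2))
E
```

```text
time: 14.3
position: [0.5417, -0.0139, 0.2304]
tool_rot: [0.466, 0.885, -0.0, 0.0]
ft_force: [0.0, -1.0, 0.1]
grip_width: 0.0383
grip_force: 0.0
time: 15.05
position: [0.5566, -0.0365, 0.2304]
tool_rot: [0.465, 0.885, -0.0, -0.0]
ft_force: [-0.9, -1.6, -0.4]
grip_width: 0.0201
grip_force: 60.0
[ 0.5566 -0.0364  0.2304] [-1.5 -1.  -0.7] 0.020021283586041803 [-0.27  0.42  1.58 -0.    1.15 -0.87]
```

View pics/w5.png

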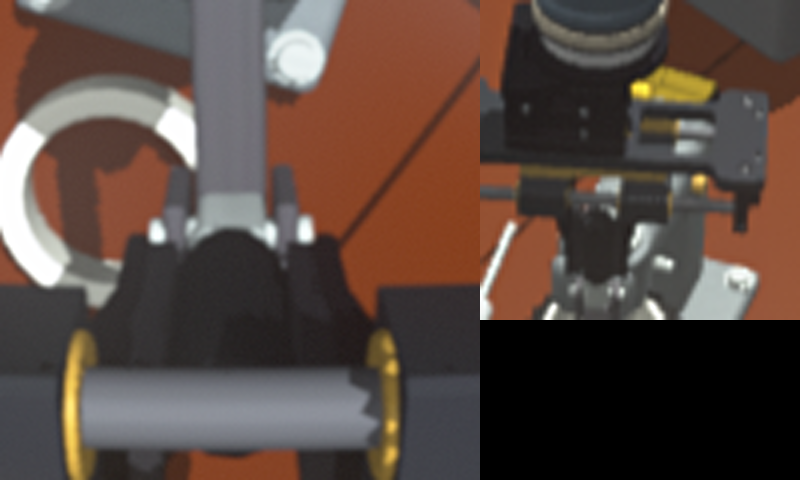

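The picture shows the grip standing vertical between the pads, hinge lugs just below. I'll wind about the hub at constant tool yaw (the sleeve spins), 60° first, then check.

```bash
cat > st.py <<'E'
from h import *
C=np.array([.5105,.0285]); o=robot.get_obs(); r=o['position'][:2]-C; R=np.hypot(*r); u=r/R; t=np.array([u[1],-u[0]]); f=o['ft_force'][:2]
print('t %.2f R %.1f wound %.1f deg  drive %.1f N  radial on tool(out+) %.1f  fz %.1f  width %.4f'%(o['time'],R*1000,(-54.7-np.degrees(np.arctan2(r[1],r[0])))%360,-f@t,f@u,o['ft_force'][2],o['grip_width']), np.round(o['position'],4))
E
python3 -m pendant '[{"jaw":0.1,"linear":[0.12,-1.39,0],"twist":0},{"jaw":0.1,"linear":[0.36,-1.35,0],"twist":0},{"jaw":0.1,"linear":[0.59,-1.26,0],"twist":0}]' >/dev/null; python3 st.py; python3 -m pendant '[{"jaw":0.1,"linear":[0.8,-1.14,0],"twist":0},{"jaw":0.1,"linear":[0.99,-0.99,0],"twist":0},{"jaw":0.1,"linear":[1.14,-0.8,0],"twist":0}]' >/dev/null; python3 st.py
```

```text
t 15.40 R 79.9 wound 28.3 deg  drive 4.3 N  radial on tool(out+) 0.3  fz -4.3  width 0.0200 [ 0.5202 -0.0508  0.2304]
t 15.65 R 80.1 wound 58.7 deg  drive 4.2 N  radial on tool(out+) 2.9  fz -4.3  width 0.0199 [ 0.4786 -0.045   0.2304]
```

```bash
python3 -m pendant '[{"jaw":0.1,"linear":[1.26,-0.7,0],"twist":0},{"jaw":0.1,"linear":[1.35,-0.36,0],"twist":0},{"jaw":0.1,"linear":[1.39,-0.12,0],"twist":0}]' >/dev/null; python3 st.py; python3 -m pendant '[{"jaw":0.1,"linear":[1.39,0.12,0],"twist":0},{"jaw":0.1,"linear":[1.35,0.36,0],"twist":0},{"jaw":0.1,"linear":[1.26,0.59,0],"twist":0}]' >/dev/null; python3 st.py;  python3 -m pendant '[{"jaw":0.1,"linear":[1.14,0.8,0],"twist":0},{"jaw":0.1,"linear":[0.99,0.99,0],"twist":0},{"jaw":0.1,"linear":[0.8,1.14,0],"twist":0}]' >/dev/null; python3 st.py
```

```text
t 15.90 R 80.5 wound 90.2 deg  drive 3.7 N  radial on tool(out+) 1.6  fz -3.3  width 0.0199 [ 0.4447 -0.0178  0.2304]
t 16.15 R 80.7 wound 120.8 deg  drive 3.4 N  radial on tool(out+) 1.0  fz -3.4  width 0.0198 [0.4301 0.0221 0.2304]
t 16.40 R 80.8 wound 150.8 deg  drive 4.0 N  radial on tool(out+) -2.0  fz -3.2  width 0.0196 [0.4376 0.0633 0.2304]
```

```bash
python3 -m pendant '[{"jaw":0.1,"linear":[0.59,1.26,0],"twist":0},{"jaw":0.1,"linear":[0.36,1.35,0],"twist":0},{"jaw":0.1,"linear":[0.12,1.39,0],"twist":0}]' >/dev/null; python3 st.py; python3 -m pendant '[{"jaw":0.1,"linear":[-0.12,1.39,0],"twist":0},{"jaw":0.1,"linear":[-0.36,1.35,0],"twist":0},{"jaw":0.1,"linear":[-0.59,1.26,0],"twist":0}]' >/dev/null; python3 st.py;  python3 -m pendant '[{"jaw":0.1,"linear":[-0.8,1.14,0],"twist":0},{"jaw":0.1,"linear":[-0.99,0.99,0],"twist":0}]' >/dev/null; python3 st.py
```

```text
t 16.65 R 80.7 wound 180.5 deg  drive 3.4 N  radial on tool(out+) -4.3  fz 0.1  width 0.0198 [0.4644 0.0947 0.2304]
t 16.90 R 80.4 wound 210.0 deg  drive 3.4 N  radial on tool(out+) -4.1  fz 2.2  width 0.0199 [0.5031 0.1085 0.2303]
t 17.07 R 80.1 wound 229.6 deg  drive 5.5 N  radial on tool(out+) -4.1  fz 3.8  width 0.0200 [0.5303 0.1061 0.2303]
```

```bash
python3 -m pendant '[{"jaw":0.1,"linear":[-1.2,0.7,0],"twist":0},{"jaw":0.1,"linear":[-1.26,0.59,0],"twist":0}]' >/dev/null; python3 st.py; python3 -m pendant '[{"jaw":0.1,"linear":[-1.35,0.36,0],"twist":0},{"jaw":0.1,"linear":[-1.39,0.12,0],"twist":0}]' >/dev/null; python3 st.py;  python3 -m pendant '[{"jaw":0.1,"linear":[-1.39,-0.12,0],"twist":0},{"jaw":0.1,"linear":[-1.35,-0.36,0],"twist":0}]' >/dev/null; python3 st.py;python3 -m pendant '[{"jaw":0.1,"linear":[-1.26,-0.59,0],"twist":0},{"jaw":0.1,"linear":[-1.14,-0.8,0],"twist":0}]' >/dev/null; python3 st.py
```

```text
t 17.23 R 79.7 wound 248.4 deg  drive 7.1 N  radial on tool(out+) -0.9  fz 4.1  width 0.0198 [0.554  0.0953 0.2303]
t 17.40 R 79.5 wound 268.5 deg  drive 7.1 N  radial on tool(out+) -0.6  fz 3.3  width 0.0196 [0.5742 0.0761 0.2303]
t 17.57 R 79.4 wound 288.8 deg  drive 7.0 N  radial on tool(out+) -1.7  fz 2.1  width 0.0199 [0.5867 0.0511 0.2303]
t 17.73 R 79.4 wound 309.0 deg  drive 7.0 N  radial on tool(out+) -2.3  fz 0.6  width 0.0197 [0.5897 0.0234 0.2303]
```

```bash
python3 -m pendant '[{"jaw":0.1,"linear":[-0.99,-0.99,0],"twist":0},{"jaw":0.1,"linear":[-0.8,-1.14,0],"twist":0}]' >/dev/null; python3 st.py; python3 -m pendant '[{"jaw":0.1,"linear":[-0.59,-1.26,0],"twist":0},{"jaw":0.1,"linear":[-0.36,-1.35,0],"twist":0}]' >/dev/null; python3 st.py;  python3 -m pendant '[{"jaw":0.1,"linear":[-0.12,-1.39,0],"twist":0},{"jaw":0.1,"linear":[0.12,-1.39,0],"twist":0}]' >/dev/null; python3 st.py;python3 -m pendant '[{"jaw":0.1,"linear":[0.36,-1.35,0],"twist":0}]' >/dev/null; python3 st.py
```

```text
t 17.90 R 79.4 wound 329.2 deg  drive 6.9 N  radial on tool(out+) -2.6  fz -0.4  width 0.0201 [ 0.5831 -0.0036  0.2304]
t 18.07 R 79.6 wound 349.2 deg  drive 6.4 N  radial on tool(out+) -3.1  fz -2.5  width 0.0198 [ 0.5678 -0.0266  0.2304]
t 18.23 R 79.7 wound 9.1 deg  drive 7.3 N  radial on tool(out+) -3.8  fz -3.6  width 0.0200 [ 0.5456 -0.0431  0.2305]
t 18.32 R 79.8 wound 19.1 deg  drive 7.1 N  radial on tool(out+) -2.8  fz -4.5  width 0.0195 [ 0.5328 -0.0481  0.2304]
```

```bash
python3 -m pendant '[{"jaw":0.1,"linear":[0.28,-0.64,0],"twist":0},{"jaw":0.1,"linear":[0.31,-0.62,0],"twist":0}]' >/dev/null; python3 st.py; python3 -m pendant '[{"jaw":0.1,"linear":[0.38,-0.58,0],"twist":0},{"jaw":0.1,"linear":[0.42,-0.56,0],"twist":0}]' >/dev/null; python3 st.py;  python3 -m pendant '[{"jaw":0.1,"linear":[0.47,-0.52,0],"twist":0}]' >/dev/null; python3 st.py
```

```text
t 18.48 R 79.9 wound 29.4 deg  drive 6.9 N  radial on tool(out+) -1.4  fz -5.9  width 0.0199 [ 0.5187 -0.051   0.2305]
t 18.65 R 80.0 wound 39.0 deg  drive 6.4 N  radial on tool(out+) -2.6  fz -6.9  width 0.0199 [ 0.5054 -0.0513  0.2305]
t 18.73 R 80.1 wound 43.9 deg  drive 6.5 N  radial on tool(out+) -2.6  fz -7.1  width 0.0195 [ 0.4986 -0.0507  0.2305]
```

```bash
python3 -m pendant '[{"jaw":0.1,"linear":[0.52,-0.47,0],"twist":0}]' >/dev/null; python3 st.py; python3 -m pendant '[{"jaw":0.1,"linear":[0.56,-0.42,0],"twist":0}]' >/dev/null; python3 st.py;  python3 -m pendant '[{"jaw":0.1,"linear":[0.58,-0.38,0],"twist":0}]' >/dev/null; python3 st.py
```

```text
t 18.82 R 80.1 wound 48.8 deg  drive 5.5 N  radial on tool(out+) -2.3  fz -7.5  width 0.0198 [ 0.4918 -0.0494  0.2305]
t 18.90 R 80.1 wound 53.7 deg  drive 6.3 N  radial on tool(out+) -0.7  fz -8.4  width 0.0202 [ 0.4852 -0.0475  0.2305]
t 18.98 R 80.2 wound 58.1 deg  drive 8.7 N  radial on tool(out+) -1.0  fz -10.3  width 0.0199 [ 0.4794 -0.0454  0.2306]
```

```bash
python3 -m pendant '[{"jaw":0.1,"linear":[0.62,-0.31,0],"twist":0}]' >/dev/null; python3 st.py; python3 -m pendant '[{"jaw":0.1,"linear":[0.64,-0.28,0],"twist":0}]' >/dev/null; python3 st.py
```

```text
t 19.07 R 80.2 wound 62.2 deg  drive 11.2 N  radial on tool(out+) 0.2  fz -13.1  width 0.0197 [ 0.4742 -0.043   0.2306]
t 19.15 R 80.2 wound 66.4 deg  drive 12.9 N  radial on tool(out+) 1.2  fz -14.9  width 0.0195 [ 0.4691 -0.0401  0.2306]
```

```bash
python3 -m pendant '[{"jaw":0.1,"linear":[0.6,-0.19,0],"twist":0},{"jaw":0.1,"linear":[0,0,0],"twist":0}]' >/dev/null; python3 st.py; python3 -m pendant '[{"jaw":0.1,"linear":[0,0,0],"twist":0},{"jaw":0.1,"linear":[0,0,0],"twist":0}]' >/dev/null; python3 st.py
```

```text
t 19.32 R 80.2 wound 71.1 deg  drive 12.6 N  radial on tool(out+) 0.5  fz -14.7  width 0.0199 [ 0.4636 -0.0366  0.2306]
t 19.48 R 80.2 wound 71.1 deg  drive 12.3 N  radial on tool(out+) 1.0  fz -11.8  width 0.0198 [ 0.4636 -0.0366  0.2306]
```

```bash
python3 -m pendant '[{"jaw":0.1,"linear":[0.48,-0.13,0],"twist":0}]' >/dev/null; python3 st.py; python3 -m pendant '[{"jaw":0.1,"linear":[0.3,-0.07,0],"twist":0}]' >/dev/null; python3 st.py; python3 -m pendant '[{"jaw":0.1,"linear":[0,0,0],"twist":0}]' >/dev/null; python3 st.py
```

```text
t 19.57 R 80.2 wound 72.8 deg  drive 17.8 N  radial on tool(out+) 3.4  fz -17.2  width 0.0197 [ 0.4617 -0.0351  0.2307]
t 19.65 R 80.2 wound 75.0 deg  drive 17.8 N  radial on tool(out+) 3.2  fz -17.9  width 0.0200 [ 0.4593 -0.0332  0.2307]
t 19.73 R 80.2 wound 75.4 deg  drive 16.0 N  radial on tool(out+) 2.1  fz -15.4  width 0.0197 [ 0.4588 -0.0329  0.2307]
```

The crank is solid: about 16–18 N drive force with hardly any movement. Now I'll ease off, open and lift clear.

```bash
python3 -m pendant '[{"jaw":0.1,"linear":[-0.3,0.07,0],"twist":0},{"jaw":0.1,"linear":[-0.3,0.08,0],"twist":0}]' >/dev/null; python3 st.py; python3 -m pendant '[{"jaw":0.3,"linear":[0,0,0],"twist":0},{"jaw":0.6,"linear":[0,0,0],"twist":0},{"jaw":0.6,"linear":[0,0,0],"twist":0},{"jaw":0.6,"linear":[0,0,0],"twist":0},{"jaw":0.6,"linear":[0,0,0],"twist":0},{"jaw":0.6,"linear":[0,0,0],"twist":0}]' >/dev/null; python3 st.py
```

```text
t 19.90 R 80.3 wound 72.5 deg  drive 9.6 N  radial on tool(out+) 0.1  fz -10.8  width 0.0200 [ 0.462  -0.0355  0.2306]
t 20.40 R 80.8 wound 76.6 deg  drive -0.7 N  radial on tool(out+) -0.8  fz 0.5  width 0.0491 [ 0.4572 -0.0322  0.2305]
```

```bash
python3 -m pendant '[{"jaw":0.6,"linear":[0,0,-1],"twist":0},{"jaw":0.6,"linear":[0,0,-3],"twist":0},{"jaw":0.6,"linear":[0,0,-4],"twist":0},{"jaw":0.6,"linear":[0,0,-4],"twist":0},{"jaw":0.6,"linear":[-3,3,0],"twist":0},{"jaw":0.6,"linear":[-3,3,0],"twist":0},{"jaw":0.6,"linear":[-3,3,0],"twist":0},{"jaw":0.6,"linear":[0,0,0],"twist":0},{"jaw":0.6,"linear":[0,0,0],"twist":0},{"jaw":0.6,"linear":[0,0,0],"twist":0}]' 
python3 - <<'E'
from h import *
c=cam('wrist'); s=cam('scene'); t=cam('top')
k=np.zeros((600,800,3),np.uint8)
k[:300,:400]=cv2.resize(c['color'],(400,300)); k[:600,400:]=cv2.resize(s['color'][140:290,250:350],(400,600),interpolation=cv2.INTER_CUBIC)
k[300:,:400]=cv2.resize(t['color'][150:300,180:380],(400,300))
cv2.imwrite('pics/end.png',k)
d=c['depth'];M=np.linalg.inv(c['view']); v,u=np.mgrid[:420,:560]
x,y=(u-c['cx'])/c['f'],(v-c['cy'])/c['f']; th=np.hypot(x,y)+1e-9; kk=np.tan(th)/th
P=(np.stack([x*kk,y*kk,np.ones_like(x)],-1)*d[...,None])@M[:3,:3].T+M[:3,3]
m=(abs(P[...,2]-.281)<.006)&(np.hypot(P[...,0]-.46,P[...,1]+.034)<.05); print(m.sum(),P[m].mean(0) if m.any() else '')
if m.any(): r=P[m].mean(0)[:2]-[.5105,.0285]; print(np.hypot(*r), 'wound',(-54.7-np.degrees(np.arctan2(r[1],r[0])))%360)
E
```

```text
time: 21.23
position: [0.5796, -0.0549, 0.3496]
tool_rot: [0.466, 0.885, -0.0, -0.001]
ft_force: [-0.8, 0.2, 0.3]
grip_width: 0.0526
grip_force: 0.0
507 [ 0.49185847 -0.04654814  0.2807574 ]
0.0773287180017584 wound 49.24962341503293
```

View pics/end.png

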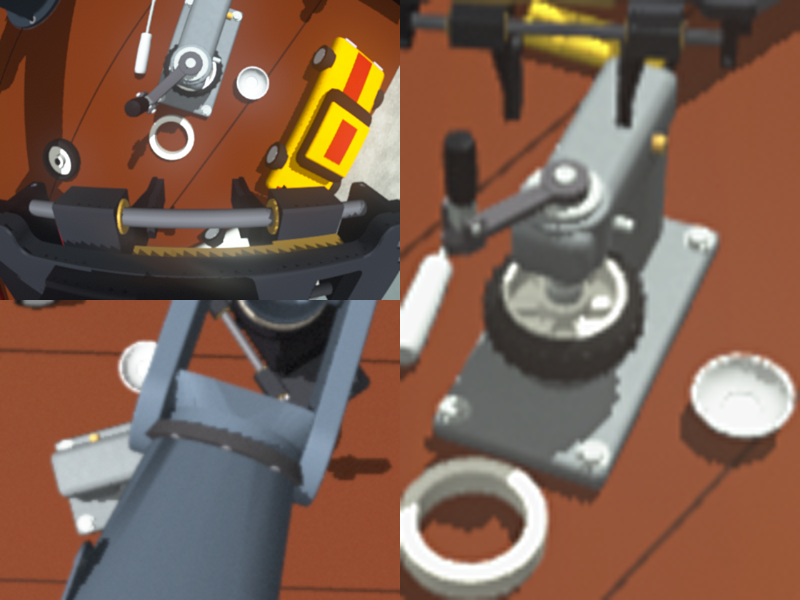

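The end view shows the grip standing at scene-crop (460,170). The ram is down on the bearing in the hub at (565,290), and the tape, tin and driver haven't moved. The crank sprang back to where the bearing bottomed. I'm handing in.

```bash
python3 -c "
from rig import robot
print(robot.hand_in())"
```

```text
the job is handed in; nothing more can be done
None
```

The grip is upright and the bearing is pressed home: after about 1.2 turns the crank came up solid, I pushed it to 16–18 N, and it sprang back about 25° when released; the robot is clear and the job is handed in, with no verdict returned.

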